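# Clip the temperature logger to the bottle rack

## Robot

A 6-joint arm with a two-finger parallel gripper is mounted at the origin on the work surface. World frame = base frame: x ahead of the robot, y to its left, z up, the work surface at z = 0. Lengths are in mm, angles in rad, forces in N, time in s.
With the tool pointing down it reaches from about 350 to 875 mm from the base axis. Payload 4.2 kg.
Tool frame: the origin (TCP) lies at the very end of the fingers, on their centre line; the grasp point (between the pads) lies 19 mm behind it; z points along the fingers, y is the direction in which the jaws open and shut (so a half turn about z gives the same grasp; the last joint's range is limited). The gripper opens to 85 mm and grips with 20 to 120 N. Pads are 22 mm wide; open, the fingers measure 114 mm over their backs; the gripper's body (76 mm by 85 mm) begins 54 mm behind the grasp point. The pads swing forward as they close: fully open they stand 13 mm farther back than shut.
Start: joints at [1.574, 0.385, 0.008, 0, -1.194, -0.259], TCP at [158.105, 604.65, 199.012] pointing down, gripper open.
Joint ranges: [-3.14, 3.14], [-1.21, 2.06], [-1.07, 1.41], [-3.16, 2.05], [-2.99, -0.16], [-3.1, 3.1]. Speed limits (rad/s): [2.79, 2.79, 3.14, 3.14, 3.14, 3.14].

## Interface

Orientations are given as a unit quaternion [x, y, z, w].
In Python, from bench import arm, optics, job gives the robot as it stands.
- The arm moves only by the tool send_rows, never from a script. Its argument "steps" is a list that holds one entry, the list of rows, each a list of 5 numbers: the shift along the tool's x, y, z in cm, then the turn about the tool's z in rad, then the opening, from 0 (shut) to 1 (fully open). A call has 1 to 10 rows; each row shifts and turns the pose as measured when the row begins, along the tool's axes as they then stand; what a row does not reach is not made up. A row lasts 1/12 s, in which the tool goes at most 41.7 mm and 7.16 degrees, less where a joint would pass 70% of its speed; a pose out of reach is approached as far as the arm can. A call with a gripper value outside its range is refused whole. The fingers move at their own pace and stop on an object; the grip force is fixed at half the most. Time passes only in rows, so rows that do not move let the fingers close. It gives the time, the measured TCP pose, the force and the opening at its end, in the units of the state.
- arm.read_state(): the state, without advancing time (a new reading comes with each control period).
- optics.get_image(name): name is "scene" or "side" or "wrist"; returns (picture, depth): 384x512x3 uint8, blue, green, red; 384x512 float32, mm along the optical axis (not along the pixel's ray), 0 where there is no reading.
- optics.get_calibration(name): a dict with "K" (3x3 intrinsics, pixels), "k1" (the pictures are not rectified: a ray, as slopes to the right and down, at radius r is drawn at 1 + k1 r^2 times it, then the intrinsics apply), "rvec" (rotation vector, rad) and "tvec" (3), from world to camera coordinates, as OpenCV has them; the wrist camera has in their place "hand_eye" (4x4, takes a point from camera to tool coordinates, whose origin is the TCP and whose axes are the flange's). Camera axes: x right, y down, z forward; pixel columns grow to the right and rows downward; lengths in mm; the calibration is good to about 2 mm. A picture is of the moment at which its call begins: read the wrist's pose just before it. get_calibration takes no time and is no camera call.
- job.job_done(): hands the job in, once; it reports no verdict.
The state is a dict: "clock": time; "joints": joint angles; "joint_vel": joint speeds; "joint_efforts": joint torques, N m; "position": TCP position; "ee_rot": TCP orientation; "contact_force": force on the tool from outside, world axes, zero at the start; "wrist_torque": the same for the moment, N m; "gripper_width": finger opening in mm.
Only numpy, scipy, OpenCV 4.12 (cv2) and the standard library are available. Lean on these libraries where they do the work, as an engineer would, in place of code of your own. Each camera call takes 0.05 s, during which the arm holds its last target. There are 200 camera calls.

## Task

Clip the blue temperature logger onto the milk bottle rack: pick it up by its orange tab, press its snap hook onto the middle of the rack's yellow bail until the bar has gone past the gate to the back of the hook and the gate springs shut, then tug it gently back away from the rack to feel that it holds. Leave it hanging from the bail, let go, press and tug with no more than about two kilograms of force, and leave the bottles and the pot where they stand.

Things in the scene. Friction and masses are not known exactly. Their poses are not given: they have to be found in the camera images.
- logger_mid (a point): Middle of the loose logger, inside its snap hook, 62 mm above its underside. x points out of the hook's mouth, y across the hook, z up. From here: the back of the hook is at x = -16 mm, its flat lower arm 16 mm below, its arched top 24.5 mm above (inner faces). A bar must enter the mouth at this height, within 3 mm (lower down the gate jams).
- logger_tab (a point): Centre of the orange grip tab on top of the logger, 20 x 16 x 38 mm (x, y, z), 49 mm above and 2 mm behind (-x) logger_mid; axes as there. The steel hook is right below the tab.
- logger: The whole logger, 0.2 kg, 130 mm tall, standing on the counter; origin at the centre of its underside, axes as logger_mid. A blue box 48 x 36 x 40 mm (x, y, z), a steel snap hook on it, 12 mm thick in y, its mouth 23.5 mm high between lower arm and nose tip (x = +21 mm), and the tab.
- gate (a joint): The hook's brass gate (rad): 0 = shut, 1.4 = swung fully in. Sprung shut; a rod 4.4 mm thick, 24 mm long, hinged on the lower arm at x = +16 mm, 15 mm below logger_mid, upright inside the nose. A bar at mid height pushes it in with 4 to 10 N; it springs shut only once the bar is within about 4 mm of touching the back of the hook.
- bail_bar (a point): Middle of the straight bar of the rack's yellow bail: a level U of 8 mm round rod, 64 mm between leg centres, 130 mm above the counter. x points level from the bar into the rack (the way to press the hook on), y along the bar. The rack's front plate is 60 to 92 mm behind the bar; bottles behind it reach 121 mm high; the room under and before the bail is free.
- bail: The whole bail; origin and axes as bail_bar. Its legs slide in bushings with 32 mm of play along x (about 1 N of drag). It starts anywhere in that play, is pushed to the far end before the gate gives, and comes forward to the near end when pulled. At the ends rubber buffers yield about 1 mm per 5 N.
- bottle_a: Loose capped milk bottle, white cap, 48 mm wide, 103 mm tall, 0.14 kg; origin at the centre of its underside. To be left alone.
- bottle_b: Loose capped milk bottle, yellow cap, 48 mm wide, 103 mm tall, 0.14 kg; origin at the centre of its underside. To be left alone.
- pot: Open steel pot with two small black side handles, 110 mm across without them, 110 mm tall, 0.6 kg; origin at the centre of its underside. To be left alone.
Things that resemble listed ones, but are neither listed nor needed, are in the scene too. Leave any pink look-alike of the logger alone.

How it is judged:
By the outcome, as a careful person would: the job done as asked, in the order asked, and still so for the second after the job is handed in, with the robot touching nothing.
It also fails if it takes over 58 s, if anything falls off the work surface, if the arm or the gripper's body presses on something with over 40 N, if the wrist force passes 120 N, or if a joint passes its speed limit or range.

## Working session

There is one attempt and no reset: what is moved stays moved. The work goes in short steps, Python scripts to look and compute and a tool call to move; the robot and the scene stay as the last step left them, time stands still between calls to the robot, and variables do not carry over. Pictures are saved under pics/ and viewed, about 8 in all and at most 12, crops included, and the job is handed in when it is done.

Besides the shell and the picture viewer there is one more tool, called after "Call:" as name([rows], argument=value, ...), one row to a line, values as JSON. send_rows: Moves the arm, as the interface text tells. Its arguments: {"type":"object","properties":{"steps":{"type":"array","items":{"type":"array","items":{"type":"array","items":{"type":"number"}}}}},"required":["steps"]}

```bash
ls; mkdir -p pics; python3 - <<'E'
from bench import arm, optics
import cv2,numpy as np
s=arm.read_state();print({k:np.round(v,3).tolist() for k,v in s.items()})
for n in("scene","side"):
    p,d=optics.get_image(n);cv2.imwrite(f"pics/{n}0.png",p);np.save(f"pics/{n}0.npy",d);cv2.imwrite(f"pics/{n}0.png",p)
    c=optics.get_calibration(n);print(n,c)
print(optics.get_calibration("wrist"))
E
```

```text
pics
{'clock': 0.0, 'joints': [1.574, 0.386, 0.007, -0.0, -1.194, -0.259], 'joint_vel': [-0.0, 0.001, -0.001, 0.001, -0.001, -0.0], 'joint_efforts': [0.0, -39.229, 18.839, 4.186, -0.005, 0.0], 'position': [157.959, 604.031, 197.926], 'ee_rot': [0.992, -0.128, -0.0, 0.001], 'contact_force': [-0.345, 0.176, 0.509], 'wrist_torque': [-0.029, -0.009, 0.017], 'gripper_width': 85.605}
scene {'K': array([[380.23263805,   0.        , 264.13520401],
       [  0.        , 380.23263805, 191.06326835],
       [  0.        ,   0.        ,   1.        ]]), 'k1': -0.09714573691616495, 'rvec': array([ 2.05080799,  0.58381911, -0.36339281]), 'tvec': array([-404.78314771,  -40.85585471, 1545.74106073])}
side {'K': array([[473.96205185,   0.        , 257.99600666],
       [  0.        , 473.96205185, 191.576273  ],
       [  0.        ,   0.        ,   1.        ]]), 'k1': -0.193762087414008, 'rvec': array([ 2.43527532, -0.09042577,  0.03801605]), 'tvec': array([-526.18284755,   57.43481182, 1375.88136121])}
{'K': array([[266.84549452,   0.        , 254.12501523],
       [  0.        , 266.84549452, 191.12172652],
       [  0.        ,   0.        ,   1.        ]]), 'k1': -0.03347890191241604, 'hand_eye': array([[ 1.74592174e-03, -9.65307210e-01, -2.61110976e-01,
         6.64222734e+01],
       [ 9.99998171e-01,  1.48141998e-03,  1.20980421e-03,
         1.79552166e-01],
       [-7.81017716e-04, -2.61112610e-01,  9.65308031e-01,
        -1.74793170e+02],
       [ 0.00000000e+00,  0.00000000e+00,  0.00000000e+00,
         1.00000000e+00]])}
```

View pics/scene0.png

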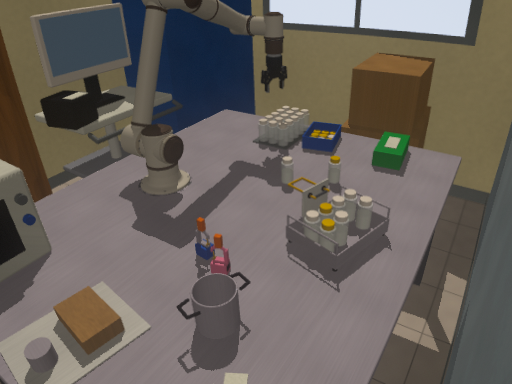

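View pics/side0.png

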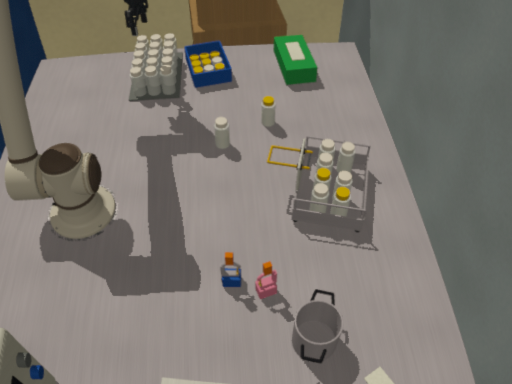

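The side view shows the blue logger at (231,272) with its tab at (229,258). The pink look-alike is at (267,285) with its tab at (267,268), and the bail bar is near (270,155). In the scene view the blue logger's tab is at (201,225) and the pink one's is at (219,241). I choose the one with the blue body and will measure it and the bail from the depth images.

```bash
cat > h.py <<'E'
import numpy as np,cv2
from scipy.spatial.transform import Rotation as R
from bench import arm, optics
def world(n,d,uv,pose=None):
    """pixels (N,2)+depth -> world points"""
    c=optics.get_calibration(n);uv=np.asarray(uv,float)
    K=c["K"];q=(uv-K[:2,2])/[K[0,0],K[1,1]];s=q.copy()
    for _ in range(20): s=q/(1+c["k1"]*(s**2).sum(1,keepdims=True))
    z=d[uv[:,1].astype(int),uv[:,0].astype(int)][:,None]
    P=np.hstack([s*z,z])
    if "hand_eye" in c:
        H=c["hand_eye"];P=P@H[:3,:3].T+H[:3,3]
        return R.from_quat(pose["ee_rot"]).apply(P)+pose["position"]
    Rm=cv2.Rodrigues(c["rvec"])[0]
    return (P-c["tvec"])@Rm
def proj(n,P,pose=None):
    c=optics.get_calibration(n);P=np.atleast_2d(P).astype(float)
    if "hand_eye" in c:
        H=c["hand_eye"];P=R.from_quat(pose["ee_rot"]).inv().apply(P-pose["position"]);C=(P-H[:3,3])@H[:3,:3]
    else: C=P@cv2.Rodrigues(c["rvec"])[0].T+c["tvec"]
    s=C[:,:2]/C[:,2:];s=s*(1+c["k1"]*(s**2).sum(1,keepdims=True));K=c["K"]
    return s*[K[0,0],K[1,1]]+K[:2,2]
COL={"blue":((108,150,40),(125,255,255)),"orange":((4,180,120),(14,255,255)),"yellow":((18,140,90),(30,255,255)),"pink":((165,80,80),(179,255,255))}
def mask(p,col,box=None):
    m=cv2.inRange(cv2.cvtColor(p,cv2.COLOR_BGR2HSV),*COL[col])
    if box: k=np.zeros_like(m);k[box[1]:box[3],box[0]:box[2]]=1;m=m*k
    return np.argwhere(m>0)[:,::-1]
E
python3 - <<'E'
from h import *
for n,B in(("scene",dict(blue=(190,238,214,262),orange=(192,214,208,234),yellow=(282,172,330,202))),("side",dict(blue=(215,260,246,292),orange=(220,248,238,268),yellow=(262,142,315,172)))):
    p=cv2.imread(f"pics/{n}0.png");d=np.load(f"pics/{n}0.npy")
    for c,b in B.items():
        uv=mask(p,c,b);W=world(n,d,uv)
        print(n,c,len(uv),np.median(W,0).round(),np.percentile(W,5,0).round(),np.percentile(W,95,0).round())
        if c=="yellow":
            for u,w in list(zip(uv,W.round()))[::max(1,len(uv)//25)]: print(u,w)
p=cv2.imread("pics/scene0.png")[170:290,180:340];q=cv2.imread("pics/side0.png")[135:305,210:320]
cv2.imwrite("pics/crop.png",np.hstack([cv2.resize(p,(480,360),interpolation=2),cv2.resize(q,(233,360),interpolation=2)]))
E
```

```text
scene blue 15 [ 448. -281.   40.] [ 440. -283.   37.] [ 460. -260.   42.]
scene orange 21 [ 437. -267.  129.] [ 428. -273.  127.] [ 446. -262.  131.]
scene yellow 99 [591.  60. 131.] [457.   2.   1.] [672. 264. 133.]
[301 177] [459. 314.  -4.]
[300 178] [573.  83. 134.]
[303 178] [581.  90. 132.]
[298 179] [569.  77. 131.]
[304 179] [585.  89. 130.]
[307 179] [596.  90. 133.]
[297 180] [570.  68. 132.]
[307 180] [597.  87. 131.]
[292 181] [452. 251.   6.]
[295 181] [568.  57. 133.]
[309 181] [606.  85. 130.]
[291 182] [452. 242.   6.]
[294 182] [567.  53. 131.]
[312 182] [619.  81. 132.]
[290 183] [559.  40. 131.]
[312 183] [620.  78. 130.]
[315 183] [630.  81. 132.]
[290 184] [562.  36. 131.]
[289 185] [563.  26. 132.]
[292 185] [570.  34. 130.]
[292 186] [573.  28. 130.]
[293 187] [579.  24. 131.]
[295 188] [588.  21. 131.]
[324 188] [669.  66. 132.]
[297 189] [595.  21. 129.]
[324 189] [671.  60. 132.]
[327 189] [678.  68. 130.]
[300 190] [608.  17. 132.]
[328 190] [685.  60. 132.]
[311 195] [653.   5. 133.]
[312 196] [659.  -0. 134.]
[312 197] [658.   2. 129.]
[315 197] [668.   1
[... 279 characters left out ...]
275 147] [583.  91. 130.]
[282 147] [602.  82. 138.]
[280 148] [598.  89. 128.]
[287 148] [616.  77. 138.]
[271 149] [571.  82. 132.]
[293 149] [633.  74. 136.]
[270 150] [568.  77. 133.]
[299 150] [650.  71. 134.]
[270 151] [567.  72. 134.]
[310 151] [681.  65. 133.]
[308 152] [676.  64. 131.]
[269 154] [563.  58. 137.]
[269 157] [562.  48. 135.]
[269 160] [575. 163.   4.]
[268 162] [557.  29. 134.]
[275 162] [577.  26. 136.]
[274 163] [574.  26. 132.]
[281 163] [593.  22. 135.]
[280 164] [591.  24. 129.]
[287 164] [609.  14. 138.]
[285 165] [604.  16. 132.]
[292 165] [624.  17. 130.]
[293 166] [626.  13. 130.]
[305 166] [659.   7. 134.]
[305 167] [658.   2. 135.]
[304 168] [655.   1. 132.]
```

View pics/crop.png

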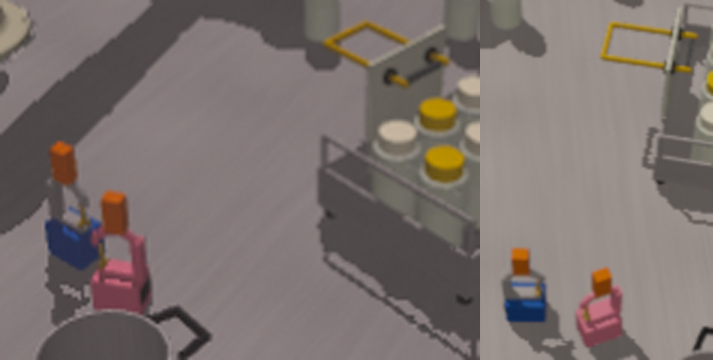

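The crop confirms it. The left logger at scene (201,225) has a blue body and an orange tab, its mouth and brass gate point right, and the pink one beside it must be avoided. The bail is at about (565,57,130) with yaw near -14°. The first move goes above the bail, to look at it with the wrist camera on the way.

Call:
send_rows([
  [[2.6, 2.3, -0.3, 0, 1], [2.6, 2.3, -0.3, 0, 1], [2.6, 2.3, -0.3, 0, 1], [2.6, 2.3, -0.3, 0, 1], [2.6, 2.3, -0.3, 0, 1], [2.6, 2.3, -0.3, 0, 1], [2.6, 2.3, -0.3, 0, 1], [2.6, 2.3, -0.3, 0, 1], [2.6, 2.3, -0.3, 0, 1], [2.6, 2.3, -0.3, 0, 1]],
])

```text
clock: 0.93
position: [353.8, 305.6, 223.1]
ee_rot: [0.992, -0.122, -0.001, 0.007]
contact_force: [0.6, 0.4, -0.7]
gripper_width: 85.4
```

Call:
send_rows([
  [[2.7, 2.5, -0.3, 0, 1], [2.7, 2.5, -0.3, 0, 1], [2.7, 2.5, -0.3, 0, 1], [2.7, 2.5, -0.3, 0, 1], [2.7, 2.5, -0.3, 0, 1], [2.7, 2.5, -0.3, 0, 1], [2.7, 2.5, -0.3, 0, 1], [2.7, 2.5, -0.3, 0, 1], [0, 0, 0, 0, 1], [0, 0, 0, 0, 1]],
])

```text
clock: 1.77
position: [520.5, 39.0, 248.5]
ee_rot: [0.992, -0.126, -0.004, 0.008]
contact_force: [-0.5, 0.2, -0.3]
gripper_width: 85.6
```

```bash
python3 - <<'E'
from h import *
s=arm.read_state();p,d=optics.get_image("wrist");cv2.imwrite("pics/w1.png",p);np.save("pics/w1.npy",d)
print(s["position"],s["ee_rot"],s["joints"])
uv=mask(p,"yellow");W=world("wrist",d,uv,s)
k=(W[:,2]>115)&(W[:,2]<145)&(W[:,0]<690)&(abs(W[:,1]-50)<70);W=W[k];uv=uv[k]
print(len(W),np.median(W,0),np.percentile(W[:,2],[5,50,95]))
a=np.deg2rad(-14);ex=np.array([np.cos(a),np.sin(a)]);ey=np.array([-ex[1],ex[0]])
l=np.c_[W[:,:2]@ex,W[:,:2]@ey]
print(np.histogram(l[:,0],bins=20));print(np.histogram(l[:,1],bins=20))
E
```

```text
[520.47218865  39.00864255 248.51741501] [ 0.99200165 -0.12592724 -0.00352929  0.00791203] [ 0.3927647   0.18106079 -0.15582574  0.01079645 -1.24790632  0.9219997 ]
1740 [605.67824759  61.99843738 133.37241737] [131.49121803 133.37241737 134.80479646]
(array([397,  82,  84,  85,  87,  94,  98,  94, 103,  98, 103, 105,   6,
         0,  89, 114,  90,   1,   0,  10]), array([529.00616947, 536.17370429, 543.3412391 , 550.50877392,
       557.67630873, 564.84384355, 572.01137836, 579.17891318,
       586.34644799, 593.51398281, 600.68151762, 607.84905244,
       615.01658725, 622.18412207, 629.35165688, 636.5191917 ,
       643.68672651, 650.85426133, 658.02179614, 665.18933096,
       672.35686577]))
(array([  2, 113, 371, 226,  19,  24,  24,  19,  27,  27,  19,  23,  23,
        21,  20,  24,  22, 112, 410, 214]), array([155.11192513, 159.08058893, 163.04925273, 167.01791652,
       170.98658032, 174.95524412, 178.92390791, 182.89257171,
       186.8612355 , 190.8298993 , 194.7985631 , 198.76722689,
       202.73589069, 206.70455449, 210.67321828, 214.64188208,
       218.61054587, 222.57920967, 226.54787347, 230.51653726,
       234.48520106]))
```

View pics/w1.png

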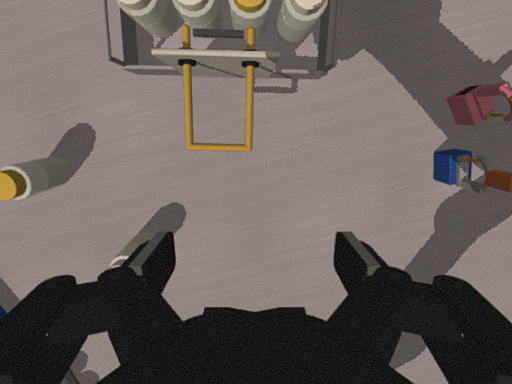

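The wrist view shows the bail clearly: bar at row 147, columns 188–250, and legs running up to the plate at row 60. Next I fit it precisely and work out the move to above the logger.

```bash
cat >> h.py <<'E'
def bailfit(p,d,s,c0=(565,57),r=75):
    uv=mask(p,"yellow");W=world("wrist",d,uv,s)
    k=(abs(W[:,2]-132)<13)&(np.hypot(*(W[:,:2]-c0).T)<r);W=W[k];a=np.deg2rad(-14)
    for _ in range(5):
        ex=np.array([np.cos(a),np.sin(a)]);ey=np.array([-ex[1],ex[0]])
        X,Y=W[:,:2]@ex,W[:,:2]@ey;m=(Y.min()+Y.max())/2;x0=np.percentile(X,1)
        L=[(Y>m+24),(Y<m-24)];sl=[]
        for q in L:
            q=q&(X>x0+12);sl.append(np.polyfit(X[q],Y[q],1))
        a+=np.arctan(np.mean([t[0] for t in sl]))
    b=(abs(Y-m)<22)&(X<x0+15);xb=np.median(X[b]);xr=x0+5
    yl=[np.polyval(t,xr) for t in sl]
    return np.rad2deg(a),xb*ex+np.mean(yl)*ey,yl[0]-yl[1],W[:,2].mean(),np.rad2deg(np.arctan(np.polyfit(Y[b],X[b],1)[0]))
E
python3 - <<'E'
from h import *
p=cv2.imread("pics/w1.png");d=np.load("pics/w1.npy");s=arm.read_state()
print(bailfit(p,d,s))
# plate
r=R.from_quat(s["ee_rot"]).as_matrix();print(r.round(3))
uv=mask(p,"blue");W=world("wrist",d,uv,s);k=np.hypot(*(W[:,:2]-[437,-270]).T)<60;print("blue",k.sum(),np.median(W[k],0),W[k].min(0),W[k].max(0))
for t in([437,-265],):
    print((np.array([*t,0])-s["position"])@r)
uv=np.array([[200,55],[230,57],[260,57],[230,53]]);print(world("wrist",d,uv,s))
E
```

```text
(np.float64(-15.898682284453345), array([565.16670202,  64.9061574 ]), np.float64(63.69570842278608), np.float64(133.26797907157774), np.float64(0.2661445560292259))
[[ 0.969 -0.249 -0.009]
 [-0.249 -0.968 -0.015]
 [-0.005  0.017 -1.   ]]
blue 641 [ 443.87876214 -248.84484369   33.61390782] [ 418.00988466 -282.07872625    3.08753963] [ 464.01185231 -244.63438673   42.03186611]
[ -3.6986866  311.28039626 253.80158104]
[[652.10305264  55.29804268 152.83241131]
 [644.23054041  28.90597424 149.67325164]
 [636.63894551   1.90562043 153.39012389]
 [646.53904556  27.93466495 154.27781425]]
```

Call:
send_rows([
  [[-0.8, 3.5, 0, 0, 1], [-0.8, 3.5, 0, 0, 1], [-0.8, 3.5, 0, 0, 1], [-0.8, 3.5, 0, 0, 1], [-0.8, 3.5, 0, 0, 1], [-0.8, 3.5, 0, 0, 1], [-0.8, 3.5, 0, 0, 1], [-0.8, 3.5, 0, 0, 1], [-0.4, 2.0, 0, 0, 1], [0, 0, 0, 0, 1]],
])

```text
clock: 2.65
position: [373.5, -233.7, 251.2]
ee_rot: [0.994, -0.113, -0.005, 0.008]
contact_force: [-0.0, -0.3, -0.2]
gripper_width: 85.3
```

```bash
python3 - <<'E'
from h import *
s=arm.read_state();p,d=optics.get_image("wrist");cv2.imwrite("pics/w2.png",p);np.save("pics/w2.npy",d)
print(s["position"],s["ee_rot"],s["joints"].round(3) if hasattr(s["joints"],'round') else s["joints"])
for c in("orange","blue"):
    uv=mask(p,c);W=world("wrist",d,uv,s);k=np.hypot(*(W[:,:2]-[437,-265]).T)<45;W=W[k]
    for nm,zl in(("all",(0,200)),("top",(127,140) if c=="orange" else (37,48))):
        q=(W[:,2]>zl[0])&(W[:,2]<zl[1]);V=W[q][:,:2].astype(np.float32)
        if len(V)>5: print(c,nm,len(V),np.median(W[q],0).round(1),cv2.minAreaRect(V))
E
```

```text
[ 373.48061894 -233.7186361   251.21929383] [ 0.99356602 -0.11284877 -0.00546929  0.00786109] [-0.175  0.027 -0.328  0.017 -1.225  1.514]
orange all 245 [ 436.1 -264.6  129.8] ((435.7973937988281, -264.67626953125), (14.574480056762695, 18.66779327392578), 84.85733795166016)
orange top 239 [ 436.  -264.8  129.8] ((435.88311767578125, -264.7449035644531), (14.711750984191895, 18.386228561401367), 82.50575256347656)
blue all 293 [ 443.8 -254.4   39.8] ((437.6949768066406, -265.048828125), (33.474876403808594, 46.48737335205078), 84.91001892089844)
blue top 293 [ 443.8 -254.4   39.8] ((437.6949768066406, -265.048828125), (33.474876403808594, 46.48737335205078), 84.91001892089844)
```

View pics/w2.png

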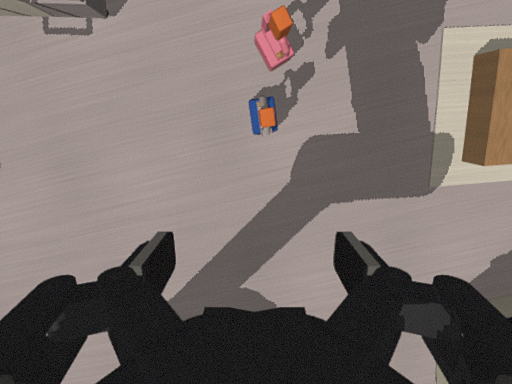

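The logger stands at (437.7,-265) with yaw near -5°. Its tab is centred at (435.8,-264.8), top at 130 (pixel (266,117)), and its mouth points +x, toward the pink one at (275,40). Next I turn and go above it.

Call:
send_rows([
  [[2.2, 0.5, 0, -0.05, 1], [2.2, 0.5, 0, -0.05, 1], [2.2, 0.5, 0.5, -0.04, 1], [0, 0, 2, 0, 1], [0, 0, 2, 0, 1], [0, 0, 0, 0, 1]],
])

```text
clock: 3.2
position: [442.0, -251.9, 205.2]
ee_rot: [0.999, -0.033, -0.003, 0.007]
contact_force: [-1.1, -0.4, -1.4]
gripper_width: 85.2
```

```bash
cat >> h.py <<'E'
def delta(t,yaw,s=None):
    s=s or arm.read_state();r=R.from_quat(s["ee_rot"]).as_matrix();y=np.arctan2(r[1,0],r[0,0])
    print("pos",np.round(s["position"],1),"yaw",np.rad2deg(y).round(2),"tilt",r[:2,2].round(4),"F",np.round(s["contact_force"],1),"w",round(float(s["gripper_width"]),1),"clk",s["clock"])
    print("shift cm",((np.array(t)-s["position"])@r/10).round(2),"turn",(y-np.deg2rad(yaw)).round(3))
E
python3 -c "
from h import *
delta([435.8,-264.8,93],-5.1)"
```

```text
pos [ 442.  -251.9  205.2] yaw -3.81 tilt [-0.0072 -0.0133] F [-1.1 -0.4 -1.4] w 85.2 clk 3.2
shift cm [-0.46  1.17 11.24] turn 0.022
```

Call:
send_rows([
  [[-0.4, 1.1, 1, 0.02, 1], [0, 0, 3, 0, 1], [0, 0, 3, 0, 1], [0, 0, 2.5, 0, 1], [0, 0, 0, 0, 1], [0, 0, 0, 0, 1]],
])

```text
clock: 3.7
position: [441.0, -261.3, 111.5]
ee_rot: [0.999, -0.039, 0.0, 0.008]
contact_force: [0.9, -0.3, 0.2]
gripper_width: 85.6
```

```bash
python3 -c "
from h import *
delta([435.8,-264.8,93],-5.1)"
```

```text
pos [ 441.  -261.3  111.5] yaw -4.52 tilt [ 0.0001 -0.017 ] F [ 0.9 -0.3  0.2] w 85.6 clk 3.7
shift cm [-0.49  0.36  1.86] turn 0.01
```

Call:
send_rows([
  [[-0.5, 0.4, 0.9, 0.01, 1], [0, 0, 0.9, 0, 1], [0, 0, 0, 0, 1], [0, 0, 0, 0, 1]],
])

```text
clock: 4.03
position: [438.4, -266.1, 97.2]
ee_rot: [0.999, -0.044, 0.005, 0.01]
contact_force: [0.0, -0.1, 1.0]
gripper_width: 85.7
```

```bash
python3 -c "
from h import *
delta([435.8,-264.8,93],-5.1)"
```

```text
pos [ 438.4 -266.1   97.2] yaw -5.07 tilt [ 0.0085 -0.0199] F [ 0.  -0.1  1. ] w 85.7 clk 4.0333
shift cm [-0.28 -0.11  0.41] turn 0.001
```

Call:
send_rows([
  [[-0.3, -0.1, 0.4, 0, 1], [0, 0, 0, 0, 1], [0, 0, 0, 0, 0], [0, 0, 0, 0, 0], [0, 0, 0, 0, 0], [0, 0, 0, 0, 0], [0, 0, 0, 0, 0], [0, 0, 0, 0, 0], [0, 0, 0, 0, 0], [0, 0, 0, 0, 0]],
])

```text
clock: 4.87
position: [437.1, -265.5, 95.8]
ee_rot: [0.999, -0.044, 0.007, 0.011]
contact_force: [-0.5, 0.4, 0.7]
gripper_width: 12.5
```

```bash
python3 -c "
from h import *
delta([435.8,-264.8,93],-5.1)"
```

```text
pos [ 437.1 -265.5   95.8] yaw -5.05 tilt [ 0.014  -0.0218] F [-0.5  0.4  0.7] w 12.5 clk 4.8667
shift cm [-0.14 -0.06  0.27] turn 0.001
```

Call:
send_rows([
  [[0, 0, 0, 0, 0], [0, 0, 0, 0, 0], [0, 0, 0, 0, 0]],
])

```text
clock: 5.12
position: [437.1, -265.4, 95.7]
ee_rot: [0.999, -0.044, 0.007, 0.011]
contact_force: [-0.2, -0.4, 0.1]
gripper_width: 12.5
```

```bash
python3 - <<'E'
from h import *
delta([435.8,-264.8,93],-5.1)
s=arm.read_state()
p,d=optics.get_image("wrist");cv2.imwrite("pics/w3.png",p[60:384,90:420])
q,d=optics.get_image("side");u,v=proj("side",[437,-265,80])[0].astype(int);print(u,v)
a=cv2.resize(q[v-45:v+45,u-45:u+45],(324,324),interpolation=2)
cv2.imwrite("pics/c3.png",np.hstack([p[60:384,90:420],a]))
E
```

```text
pos [ 437.1 -265.4   95.7] yaw -5.04 tilt [ 0.0138 -0.0218] F [-0.2 -0.4  0.1] w 12.5 clk 5.1167
shift cm [-0.14 -0.06  0.27] turn 0.001
229 265
```

View pics/c3.png

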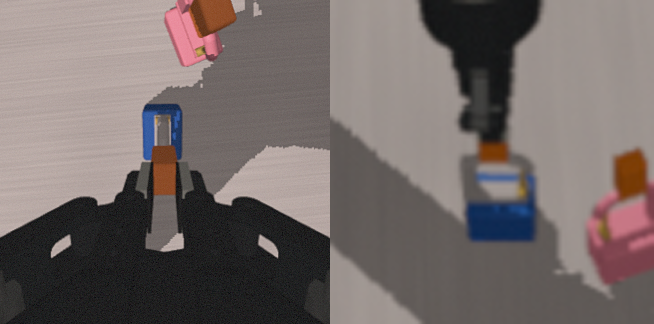

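The pads hold the orange tab at crop (165,170), with the blue body below it and the pink one untouched. Now lift.

Call:
send_rows([
  [[0, 0, -1, 0, 0], [0, 0, -2, 0, 0], [0, 0, -3, 0, 0], [0, 0, -3, 0, 0], [0, 0, -3, 0, 0], [0, 0, 0, 0, 0]],
])

```text
clock: 5.72
position: [431.0, -261.3, 214.1]
ee_rot: [0.999, -0.045, -0.0, 0.008]
contact_force: [2.0, -0.8, -2.0]
gripper_width: 12.6
```

```bash
python3 - <<'E'
from h import *
delta([500,85,215],-15.9)
p=cv2.imread("pics/side0.png");d=np.load("pics/side0.npy")
print(world("side",d,[[221,122],[221,135],[268,101]]))
E
```

```text
pos [ 431.  -261.3  214.1] yaw -5.19 tilt [-0.0016 -0.0156] F [ 2.  -0.8 -2. ] w 12.6 clk 5.7167
shift cm [  3.74 -35.1   -0.64] turn 0.187
[[429.57478147 240.95452476 105.19534132]
 [427.02030114 227.05249569  62.88055835]
 [585.56389361 334.971894   104.41440388]]
```

Call:
send_rows([
  [[0.4, -2, 0, 0.03, 0], [0.6, -3.5, 0, 0.04, 0], [0.6, -3.5, 0, 0.04, 0], [0.6, -3.5, 0, 0.04, 0], [0.6, -3.5, 0, 0.04, 0], [0.6, -3.5, 0, 0, 0], [0.6, -3.5, 0, 0, 0], [0.6, -3.5, 0, 0, 0], [0.4, -2, 0, 0, 0], [0, 0, 0, 0, 0]],
])

```text
clock: 6.55
position: [543.4, 16.1, 202.5]
ee_rot: [0.989, -0.149, -0.004, 0.007]
contact_force: [0.5, -1.3, -1.8]
gripper_width: 12.4
```

```bash
python3 - <<'E'
from h import *
delta([500,85,215],-15.9)
E
```

```text
pos [543.4  16.1 202.5] yaw -17.18 tilt [-0.0097 -0.0127] F [ 0.5 -1.3 -1.8] w 12.4 clk 6.55
shift cm [-6.19 -5.28 -1.29] turn -0.022
```

The turn carried it close to the bail corner, so I back off in -x first.

Call:
send_rows([
  [[-2.5, 0, -0.6, 0, 0], [-3, 0, -0.6, -0.02, 0], [-1, -2.6, 0, 0, 0], [0, -2.6, 0, 0, 0], [0, 0, 0, 0, 0], [0, 0, 0, 0, 0]],
])

```text
clock: 7.05
position: [489.0, 85.4, 206.7]
ee_rot: [0.99, -0.14, -0.011, 0.01]
contact_force: [-1.0, 0.6, -2.9]
gripper_width: 12.4
```

```bash
python3 - <<'E'
from h import *
s=arm.read_state();p,d=optics.get_image("wrist");cv2.imwrite("pics/w4.png",p)
print(bailfit(p,d,s))
q,_=optics.get_image("scene");cv2.imwrite("pics/s4.png",q);q2,_=optics.get_image("side");cv2.imwrite("pics/d4.png",q2)
u,v=proj("scene",[540,65,130])[0].astype(int);a=q[v-45:v+45,u-50:u+50]
u,v=proj("side",[540,65,130])[0].astype(int);b=q2[v-45:v+45,u-50:u+50]
cv2.imwrite("pics/c4.png",cv2.resize(np.hstack([a,b]),(800,360),interpolation=2))
delta([500,85,164],-15.9,s)
E
```

```text
(np.float64(-15.999546396895209), array([565.12907054,  64.9765622 ]), np.float64(63.95235672791134), np.float64(133.29166211988067), np.float64(-0.20150279142456903))
pos [489.   85.4 206.7] yaw -16.11 tilt [-0.024  -0.0159] F [-1.   0.6 -2.9] w 12.4 clk 7.05
shift cm [ 1.15 -0.36  4.24] turn -0.004
```

View pics/c4.png

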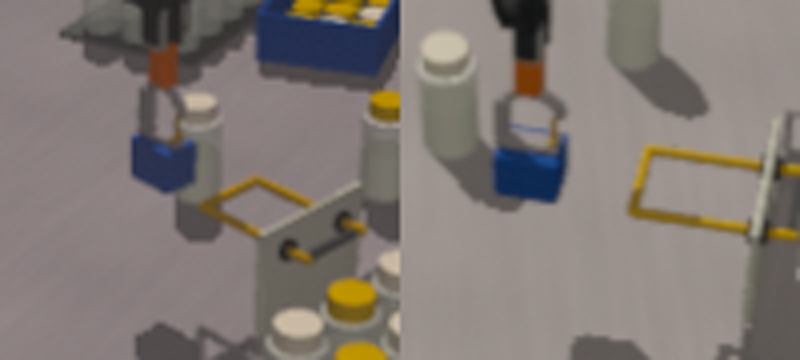

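View pics/w4.png

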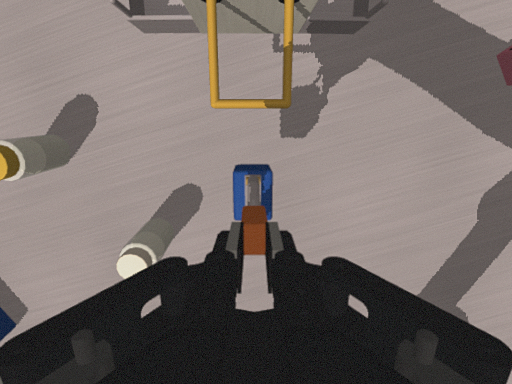

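Both views show the logger held upright with its mouth facing the bail, and the bail unmoved at (565,65) with yaw -16°. Next I measure the hook height in the hand with the same wrist camera.

```bash
cat >> h.py <<'E'
def logger(p,d,s):
    """box top face in tool frame (mm): centre, tilt; predicted logger_mid in world"""
    uv=mask(p,"blue");W=world("wrist",d,uv,s);r=R.from_quat(s["ee_rot"]).as_matrix()
    T=(W-s["position"])@r;k=(abs(T[:,1])<30)&(abs(T[:,0])<40)&(T[:,2]>30)&(T[:,2]<75);T=T[k];W=W[k]
    zt=np.percentile(W[:,2],90);q=W[:,2]>zt-4
    A=np.c_[T[q][:,:2],np.ones(q.sum())];f=np.linalg.lstsq(A,T[q][:,2],rcond=None)[0]
    rc=cv2.minAreaRect(T[q][:,:2].astype(np.float32));c=np.array(rc[0])
    mid=np.array([*c,f@[*c,1]-22]);B=np.c_[W[q][:,:2],np.ones(q.sum())]
    print("n",q.sum(),"rect",np.round(rc[0],1),np.round(rc[1],1),round(rc[2],1),"slope(tool)",f[:2].round(3),"world slope",np.linalg.lstsq(B,W[q][:,2],rcond=None)[0][:2].round(3))
    print("mid tool",mid.round(1),"mid world",(r@mid+s["position"]).round(1))
    return r@mid+s["position"]
E
python3 - <<'E'
from h import *
s=arm.read_state();p,d=optics.get_image("wrist");logger(p,d,s)
E
```

```text
n 881 rect [ 0.8 -1.7] [45.9 34. ] 0.3 slope(tool) [0.017 0.019] world slope [-0.035  0.007]
mid tool [ 0.8 -1.7 34. ] mid world [490.2  85.6 172.9]
```

Call:
send_rows([
  [[0, 0, 1.5, 0, 0], [0, 0, 1.5, 0, 0], [0, 0, 0.9, 0, 0], [0, 0, 0, 0, 0], [0, 0, 0, 0, 0]],
])

```text
clock: 7.67
position: [489.9, 80.6, 167.4]
ee_rot: [0.99, -0.144, -0.009, 0.009]
contact_force: [0.4, 0.5, -2.0]
gripper_width: 12.1
```

```bash
cat >> h.py <<'E'
def rel():
    """logger_mid relative to the bail bar, bail axes"""
    s=arm.read_state();p,d=optics.get_image("wrist");m=logger(p,d,s)
    try:
        a,c,w,z,_=bailfit(p,d,s);print("bail",round(a,2),c.round(1),round(w,1),round(z,1))
    except Exception as e: print("bail fit failed",e);a,c=-16,np.array([565.1,65])
    a=np.deg2rad(a);ex=np.array([np.cos(a),np.sin(a)]);e=m[:2]-c
    print("mid-bar: x %.1f y %.1f z %.1f"%(e@ex,e@[-ex[1],ex[0]],m[2]-130));delta([0,0,0],-16,s)
    return p
E
python3 -c "
from h import *
rel()"
```

```text
n 878 rect [ 0.8 -1.6] [45.7 34. ] 0.2 slope(tool) [0.021 0.014] world slope [-0.037  0.004]
mid tool [ 0.8 -1.6 34. ] mid world [490.5  81.4 133.3]
bail -16.08 [565.  65.] 63.3 133.3
mid-bar: x -76.2 y -4.9 z 3.3
pos [489.9  80.6 167.4] yaw -16.52 tilt [-0.021  -0.0154] F [ 0.4  0.5 -2. ] w 12.1 clk 7.6667
shift cm [-44.41  21.3   17.88] turn -0.009
```

Call:
send_rows([
  [[1, -0.2, 0.1, -0.005, 0], [1, -0.2, 0.1, 0, 0], [1, -0.1, 0.1, 0, 0], [0.7, 0, 0, 0, 0], [0, 0, 0, 0, 0], [0, 0, 0, 0, 0]],
])

```text
clock: 8.22
position: [534.0, 74.7, 165.8]
ee_rot: [0.99, -0.141, -0.007, 0.008]
contact_force: [-0.1, 1.0, -3.1]
gripper_width: 12.4
```

```bash
python3 -c "
from h import *
rel()"
```

```text
n 886 rect [ 0.1 -1.7] [45.7 33.8] 0.3 slope(tool) [0.031 0.015] world slope [-0.04  0.01]
mid tool [ 0.1 -1.7 34. ] mid world [534.1  75.8 131.8]
bail -15.91 [565.5  64.8] 63.3 133.2
mid-bar: x -33.3 y 2.0 z 1.8
pos [534.   74.7 165.8] yaw -16.22 tilt [-0.0151 -0.0137] F [-0.1  1.  -3.1] w 12.4 clk 8.2167
shift cm [-49.01  21.78  17.49] turn -0.004
```

Call:
send_rows([
  [[0.2, 0.1, 0.2, 0, 0], [0.6, 0.05, 0, 0, 0], [0.6, 0, 0, 0, 0], [0, 0, 0, 0, 0]],
])

```text
clock: 8.6
position: [546.6, 68.9, 163.4]
ee_rot: [0.99, -0.141, -0.007, 0.008]
contact_force: [-0.4, 0.7, -1.5]
gripper_width: 12.4
```

```bash
python3 -c "
from h import *
rel()"
```

```text
n 589 rect [-0.9 -1.9] [33.5 45.3] 89.1 slope(tool) [0.039 0.011] world slope [-0.051  0.008]
mid tool [-0.9 -1.9 34. ] mid world [545.7  70.4 129.4]
bail -15.98 [567.8  64.1] 63.2 133.2
mid-bar: x -23.0 y -0.0 z -0.6
pos [546.6  68.9 163.4] yaw -16.17 tilt [-0.017 -0.014] F [-0.4  0.7 -1.5] w 12.4 clk 8.6
shift cm [-50.37  21.52  17.36] turn -0.003
```

The bar is at the gate (x −23, height −0.6 mm) and the bail has begun to slide. I push on toward the far end.

Call:
send_rows([
  [[0.6, 0, 0, 0, 0], [0.6, 0, 0, 0, 0], [0.5, 0, 0, 0, 0], [0, 0, 0, 0, 0]],
])

```text
clock: 8.98
position: [562.8, 63.8, 162.9]
ee_rot: [0.99, -0.14, -0.009, 0.008]
contact_force: [-1.0, 0.9, -1.4]
gripper_width: 12.2
```

```bash
python3 -c "
from h import *
rel()"
```

```text
n 601 rect [-1.2 -1.9] [33.8 45. ] 89.6 slope(tool) [0.044 0.015] world slope [-0.058  0.013]
mid tool [-1.2 -1.9 34. ] mid world [561.5  65.6 128.9]
bail -16.06 [584.   59.5] 63.3 133.2
mid-bar: x -23.3 y -0.4 z -1.1
pos [562.8  63.8 162.9] yaw -16.16 tilt [-0.0197 -0.0139] F [-1.   0.9 -1.4] w 12.2 clk 8.9833
shift cm [-52.03  21.47  17.49] turn -0.003
```

Call:
send_rows([
  [[0.3, 0, -0.15, 0, 0], [0.4, 0, 0, 0, 0], [0, 0, 0, 0, 0]],
])

```text
clock: 9.28
position: [569.3, 61.7, 164.0]
ee_rot: [0.99, -0.141, -0.01, 0.008]
contact_force: [-0.0, 0.9, -3.4]
gripper_width: 12.2
```

```bash
python3 -c "
from h import *
rel()"
```

```text
n 595 rect [-1.1 -1.9] [33.6 46.3] 89.0 slope(tool) [0.039 0.016] world slope [-0.054  0.012]
mid tool [-1.1 -1.9 34. ] mid world [568.   63.4 130. ]
bail -16.36 [590.5  57.7] 63.7 133.2
mid-bar: x -23.2 y -0.9 z -0.0
pos [569.3  61.7 164. ] yaw -16.17 tilt [-0.0213 -0.014 ] F [-0.   0.9 -3.4] w 12.2 clk 9.2833
shift cm [-52.68  21.44  17.69] turn -0.003
```

Height is now exact. I press on in small steps, watching the force.

Call:
send_rows([
  [[0.4, 0, -0.02, 0, 0], [0.4, 0, -0.02, 0, 0], [0, 0, 0, 0, 0]],
])

```text
clock: 9.58
position: [575.9, 59.5, 164.5]
ee_rot: [0.99, -0.14, -0.011, 0.009]
contact_force: [-3.1, 1.7, -0.7]
gripper_width: 12.4
```

Call:
send_rows([
  [[0.4, 0, -0.02, 0, 0], [0.4, 0, -0.02, 0, 0]],
])

```text
clock: 9.75
position: [582.0, 57.4, 164.6]
ee_rot: [0.99, -0.14, -0.013, 0.009]
contact_force: [-4.0, 2.4, 0.1]
gripper_width: 12.6
```

```bash
python3 -c "
from h import *
rel()"
```

```text
n 374 rect [-6.  -2.2] [36.2 33.1] 0.7 slope(tool) [0.109 0.029] world slope [-0.125  0.045]
mid tool [-6.  -2.2 34. ] mid world [575.9  60.7 130.8]
bail -16.64 [592.5  57.3] 63.6 133.3
mid-bar: x -16.9 y -1.5 z 0.8
pos [582.   57.4 164.6] yaw -16.16 tilt [-0.0284 -0.0137] F [-4.   2.4  0.1] w 12.6 clk 9.75
shift cm [-53.9   21.33  18.18] turn -0.003
```

Call:
send_rows([
  [[0.4, 0, -0.01, 0, 0], [0.4, 0, -0.01, 0, 0], [0.4, 0, 0, 0, 0]],
])

```text
clock: 10.05
position: [591.0, 53.8, 163.3]
ee_rot: [0.99, -0.141, -0.017, 0.01]
contact_force: [-4.0, 2.0, -1.2]
gripper_width: 12.2
```

```bash
python3 -c "
from h import *
rel()"
```

```text
n 172 rect [-13.   -3.6] [33.1 26.1] 81.4 slope(tool) [0.171 0.029] world slope [-0.192  0.062]
mid tool [-13.   -3.6  33.6] mid world [578.3  60.4 130.1]
bail -16.13 [592.5  57. ] 63.9 133.3
mid-bar: x -14.5 y -0.7 z 0.1
pos [591.   53.8 163.3] yaw -16.2 tilt [-0.0366 -0.0142] F [-4.   2.  -1.2] w 12.2 clk 10.05
shift cm [-54.72  21.22  18.56] turn -0.004
```

Call:
send_rows([
  [[0.4, 0, -0.03, 0, 0], [0.4, 0, -0.03, 0, 0]],
])

```text
clock: 10.27
position: [597.6, 51.3, 162.3]
ee_rot: [0.99, -0.141, -0.019, 0.01]
contact_force: [-3.6, 2.5, -2.3]
gripper_width: 11.1
```

Call:
send_rows([
  [[0.4, 0, -0.03, 0, 0], [0.3, 0, -0.03, 0, 0]],
])

```text
clock: 10.43
position: [605.2, 49.2, 162.4]
ee_rot: [0.99, -0.141, -0.019, 0.01]
contact_force: [-3.0, 1.3, -2.6]
gripper_width: 10.1
```

```bash
python3 -c "
from h import *
rel()" 2>&1 | tail -4
```

```text
slices_having_nans = np.isnan(arr[-1, ...])
                                  ~~~^^^^^^^^^
IndexError: index -1 is out of bounds for axis 0 with size 0
```

The jaw width is falling (12.2 → 10.1), so the tab may be slipping. I look before going further.

```bash
python3 - <<'E'
from h import *
s=arm.read_state()
p,d=optics.get_image("wrist");q,_=optics.get_image("scene");q2,_=optics.get_image("side")
cv2.imwrite("pics/w5.png",p)
def crop(im,n):
    u,v=proj(n,[595,55,130])[0].astype(int);return cv2.resize(im[v-35:v+35,u-35:u+35],(300,300),interpolation=2)
w=p[60:260,156:356]
cv2.imwrite("pics/c5.png",np.hstack([crop(q,"scene"),crop(q2,"side"),cv2.resize(w,(200,300)) if 0 else np.pad(w,((0,100),(0,0),(0,0)))]))
uv=mask(p,"orange");W=world("wrist",d,uv,s);k=(abs(W[:,2]-150)<60)&(np.hypot(*(W[:,:2]-s["position"][:2]).T)<60);W=W[k];uv=uv[k]
T=(W-s["position"])@R.from_quat(s["ee_rot"]).as_matrix()
print(k.sum(),np.percentile(T,[3,50,97],axis=0).round(1),np.percentile(W,[3,50,97],axis=0).round(1));print(bailfit(p,d,s)[:2]);delta([0,0,0],-16,s)
E
```

```text
371 [[ -9.9  -3.8 -35.7]
 [ -2.8   0.9 -31.7]
 [  5.9   5.  -26.5]] [[597.3  44.6 188.7]
 [604.   49.4 194.3]
 [612.8  55.  198.4]]
(np.float64(-16.312393122884338), array([593.11790453,  56.82715122]))
pos [605.9  49.  162.4] yaw -16.24 tilt [-0.0396 -0.0149] F [-1.4  0.9 -1.4] w 9.5 clk 10.4833
shift cm [-56.22  21.18  18.7 ] turn -0.004
```

View pics/c5.png

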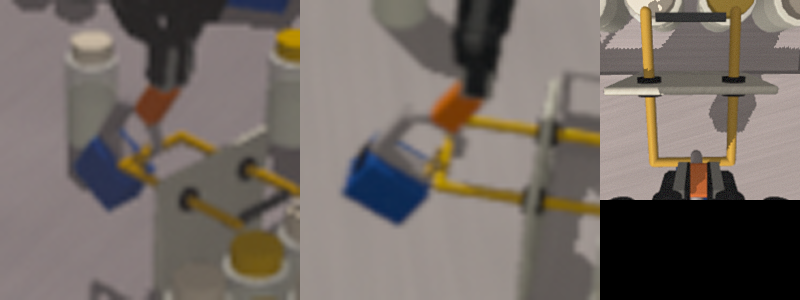

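The logger has pivoted back about 35° in the grip, with the bar stopped at the gate, so the pads' hold on the tab is too weak. Before correcting that, I check how much of the tab the pads really cover, using saved pictures.

```bash
python3 - <<'E'
from h import *
for n,f in(("scene","s4"),("side","d4")):
    p=cv2.imread(f"pics/{f}.png")
    t=np.array([489,85.4,206.7])
    for z in(-4,15,34): print(n,"z",z,proj(n,t+[0,0,z]).round(1))
    u,v=proj(n,t+[0,0,15])[0].astype(int)
    uv=mask(p,"orange",(u-12,v-16,u+12,v+16));print(n,len(uv),uv.min(0),uv.max(0))
E
```

```text
scene z -4 [[278.5 153.5]]
scene z 15 [[278.5 148.3]]
scene z 34 [[278.5 143.1]]Traceback (most recent call last):
  File "<stdin>", line 7, in <module>
    return umr_minimum(a, axis, None, out, keepdims, initial, where)
ValueError: zero-size array to reduction operation minimum which has no identity
```

```bash
python3 - <<'E'
from h import *
COL["orange"]=((3,130,70),(17,255,255))
for n,f in(("scene","s4"),("side","d4")):
    p=cv2.imread(f"pics/{f}.png")
    t=np.array([489,85.4,206.7])
    P=[proj(n,t+[0,0,z])[0].round(1).tolist() for z in(-34,-4,15,34)]
    u,v=proj(n,t+[0,0,15])[0].astype(int)
    uv=mask(p,"orange",(u-12,v-20,u+12,v+20));print(n,P,len(uv),uv.min(0),uv.max(0),uv.mean(0))
E
```

```text
scene [[278.6, 161.5], [278.5, 153.5], [278.5, 148.3], [278.5, 143.1]] 56 [275 144] [281 154] [278.60714286 149.41071429]
side [[242.1, 139.3], [241.9, 131.4], [241.8, 126.3], [241.6, 121.0]] 57 [239 124] [245 132] [241.84210526 128.01754386]
```

```bash
python3 - <<'E'
from h import *
s=arm.read_state();p,d=optics.get_image("wrist")
vv,uu=np.mgrid[60:384:1,150:350:1];uv=np.c_[uu.ravel(),vv.ravel()];uv=uv[d[uv[:,1],uv[:,0]]>0]
T=(world("wrist",d,uv,s)-s["position"])@R.from_quat(s["ee_rot"]).as_matrix()
h=cv2.cvtColor(p,cv2.COLOR_BGR2HSV)[uv[:,1],uv[:,0]]
g=(h[:,1]<70)
for lo,hi in((4,8),(8,12),(12,18),(18,25)):
    for sg in(1,-1):
        k=g&(sg*T[:,1]>lo)&(sg*T[:,1]<hi)&(abs(T[:,0])<25)&(T[:,2]<15)&(T[:,2]>-100)
        print(lo,hi,sg,k.sum(),np.percentile(T[k],[1,10,50,90,99],axis=0).round(1)[:,[0,2]].tolist() if k.sum() else "")
for n in("scene","side"):
    c=optics.get_calibration(n);print(n,(-cv2.Rodrigues(c["rvec"])[0].T@c["tvec"]).round())
E
```

```text
4 8 1 638 [[-10.3, -99.2], [-6.6, -90.6], [7.8, -69.6], [12.3, -54.4], [17.3, -39.0]]
4 8 -1 792 [[-10.0, -99.2], [-6.6, -89.5], [9.5, -69.7], [12.5, -52.2], [17.3, -37.8]]
8 12 1 499 [[-6.6, -99.7], [10.9, -89.3], [12.0, -76.2], [14.1, -46.3], [17.7, -36.6]]
8 12 -1 428 [[6.9, -99.6], [10.9, -89.8], [12.3, -77.6], [14.5, -47.3], [17.8, -38.9]]
12 18 1 566 [[6.8, -99.7], [7.1, -97.6], [12.5, -79.3], [17.0, -47.3], [17.8, -39.6]]
12 18 -1 577 [[6.6, -99.8], [7.0, -98.0], [12.4, -79.1], [17.1, -47.9], [17.7, -40.0]]
18 25 1 278 [[3.9, -99.2], [6.7, -87.6], [7.6, -81.0], [12.7, -69.0], [17.5, -44.2]]
18 25 -1 289 [[2.3, -88.8], [5.4, -87.4], [7.5, -83.1], [11.9, -75.3], [13.2, -73.1]]
scene [1081. -907.  750.]
side [ 457. -885. 1087.]
```

```bash
python3 - <<'E'
from h import *
s=arm.read_state();p,d=optics.get_image("wrist")
vv,uu=np.mgrid[60:384:1,150:350:1];uv=np.c_[uu.ravel(),vv.ravel()];uv=uv[d[uv[:,1],uv[:,0]]>0]
T=(world("wrist",d,uv,s)-s["position"])@R.from_quat(s["ee_rot"]).as_matrix()
b=p[uv[:,1],uv[:,0]]
k=(abs(T[:,1])>3)&(abs(T[:,1])<30)&(abs(T[:,0])<30)
for lo in range(-60,30,6):
    q=k&(T[:,2]>=lo)&(T[:,2]<lo+6)
    if q.sum(): print(lo,q.sum(),"x",np.percentile(T[q,0],[5,95]).round(),"|y|",np.percentile(abs(T[q,1]),[5,95]).round(),"bgr",np.median(b[q],0),"px",uv[q].min(0),uv[q].max(0))
cv2.imwrite("pics/w6.png",cv2.resize(p[120:300,170:340],(680,600),interpolation=2)[:, :])
E
```

```text
-60 333 x [ 2. 12.] |y| [ 4. 17.] bgr [34. 34. 34.] px [217 235] [292 275]
-54 252 x [ 7. 12.] |y| [ 5. 17.] bgr [38.  39.  38.5] px [219 230] [290 244]
-48 300 x [-6. 11.] |y| [ 4. 17.] bgr [36. 41. 49.] px [220 226] [289 266]
-42 155 x [ 7. 12.] |y| [ 4. 16.] bgr [54. 60. 73.] px [223 222] [286 254]
-36 134 x [-10.   5.] |y| [3. 5.] bgr [ 47.5  89.  162.5] px [236 222] [273 256]
-30 75 x [0. 6.] |y| [3. 5.] bgr [ 39.  74. 136.] px [247 223] [262 237]
-6 4 x [-30. -29.] |y| [3. 4.] bgr [130.5 143.5 175. ] px [248 257] [258 258]
6 3 x [-8. -7.] |y| [3. 4.] bgr [81. 84. 95.] px [248 221] [249 222]
12 22 x [-8. -5.] |y| [3. 5.] bgr [ 95.  101.  109.5] px [247 215] [258 222]
18 16 x [-7. -3.] |y| [3. 5.] bgr [ 96.5  99.  106.5] px [247 211] [258 217]
24 463 x [-16.  27.] |y| [ 9. 29.] bgr [ 54. 125. 163.] px [217 168] [292 225]
```

View pics/w6.png

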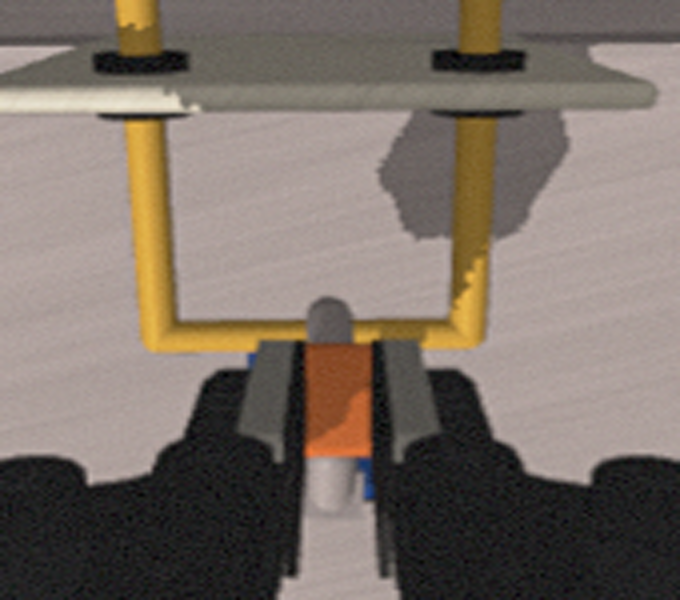

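The pads' ends lie about 37 mm behind the nominal TCP, so only the top few mm of the tab are held; that explains the pivoting. I need to back out gently, straighten the logger, set it down and re-grip about 35 mm lower. I have viewed 10 pictures, so I switch to measuring pitch numerically.

```bash
cat >> h.py <<'E'
COL["orange"]=((3,130,70),(17,255,255));COL["blue"]=((105,120,25),(128,255,255))
def pose2(c,yaw=-16,rad=110):
    """logger side-face rectangle in (bail x from c, z) from the side camera, plus tab and bail"""
    a=np.deg2rad(yaw);ex=np.array([np.cos(a),np.sin(a)]);ey=np.array([-ex[1],ex[0]]);c=np.array(c)
    out={}
    for n in("side","scene"):
        p,d=optics.get_image(n)
        for col in("blue","orange","yellow"):
            uv=mask(p,col);uv=uv[d[uv[:,1],uv[:,0]]>0];W=world(n,d,uv)
            L=np.c_[(W[:,:2]-c)@ex,(W[:,:2]-c)@ey,W[:,2]];L=L[(np.abs(L[:,:2])<rad).all(1)&(L[:,2]>8 if col!="blue" else L[:,2]>2)]
            if col=="yellow": L=L[(abs(L[:,2]-132)<14)&(L[:,0]<50)]; print(n,"yellow n",len(L),"min x",np.percentile(L[:,0],3).round(1) if len(L) else None);continue
            if len(L)<8: print(n,col,len(L));continue
            k=abs(L[:,1]-np.median(L[:,1]))<40;L=L[k]
            f=L[L[:,1]<np.percentile(L[:,1],2)+9] if col=="blue" else L
            r=cv2.minAreaRect(f[:,[0,2]].astype(np.float32))
            print(n,col,len(L),"med",np.median(L,0).round(1),"face",len(f),"rect c",np.round(r[0],1),"size",np.round(r[1],1),"ang",round(r[2],1))
    return
E
python3 - <<'E'
from h import *
pose2([593,57])
E
```

```text
side blue 176 med [-40.7 -18.4 107.1] face 145 rect c [-40.9 102.1] size [37.  46.9] ang 59.5
side orange 69 med [  1.8 -10.4 179.6] face 69 rect c [  2.6 180.7] size [47.2 20.6] ang 68.7
side yellow n 96 min x -6.7
scene blue 33 med [-32.7 -18.2 110.4] face 31 rect c [-36.3 102.7] size [30.4 41.2] ang 52.8
scene orange 46 med [  6.7 -11.4 178.9] face 46 rect c [  5.8 176.8] size [37.8 19.8] ang 60.7
scene yellow n 50 min x -3.5
```

The box is pitched 30.5° nose-down and the bar sits at the mouth (body x≈21), so the gate has not opened. I retreat back and slightly up.

Call:
send_rows([
  [[-0.5, 0, -0.3, 0, 0], [-0.8, 0, -0.5, 0, 0], [-1, 0, -0.4, 0, 0], [-1.5, 0, -0.2, 0, 0], [-2, 0, 0, 0, 0], [-2, 0, 0, 0, 0], [-2, 0, 0, 0, 0], [0, 0, 0, 0, 0]],
])

```text
clock: 11.5
position: [509.6, 78.7, 185.3]
ee_rot: [0.99, -0.141, -0.01, 0.008]
contact_force: [-0.9, -0.8, -2.7]
gripper_width: 9.0
```

```bash
python3 - <<'E'
from h import *
delta([0,0,0],-16)
pose2([565,65],rad=150)
E
```

```text
pos [509.6  78.7 185.3] yaw -16.17 tilt [-0.0229 -0.012 ] F [-0.9 -0.8 -2.7] w 9.0 clk 11.5
shift cm [-46.4   21.4   19.78] turn -0.003
side blue 172 med [-59.5 -16.9 117.4] face 154 rect c [-61.2 113.4] size [39.8 43.8] ang 87.8
side orange 56 med [-57.3  -8.  198.7] face 56 rect c [-57.3 199.7] size [31.8 18. ] ang 89.5
side yellow n 57 min x 3.1
scene blue 54 med [-33.9 -11.3 123.9] face 28 rect c [-49.  122.2] size [27.8 49. ] ang 58.6
scene orange 58 med [-48.1  -7.8 199.5] face 58 rect c [-53.7 201.6] size [33.1 23.6] ang 85.6
scene yellow n 40 min x 24.6
```

The pull straightened it: the box pitch is about 2° again. I set it down 30 mm further back and re-grip.

Call:
send_rows([
  [[-1.5, 0, 0.5, 0, 0], [-1.5, 0, 1.5, 0, 0], [0, 0, 2, 0, 0], [0, 0, 2, 0, 0], [0, 0, 1.5, 0, 0], [0, 0, 0.5, 0, 0], [0, 0, 0, 0, 0]],
])

```text
clock: 12.18
position: [491.9, 88.5, 109.6]
ee_rot: [0.99, -0.14, 0.002, 0.003]
contact_force: [-0.3, -0.6, -1.5]
gripper_width: 9.1
```

```bash
python3 - <<'E'
from h import *
delta([0,0,0],-16)
pose2([515,80],rad=110)
E
```

```text
pos [491.9  88.5 109.6] yaw -16.08 tilt [ 0.0034 -0.0062] F [-0.3 -0.6 -1.5] w 9.1 clk 12.1833
shift cm [-44.87  22.08  10.85] turn -0.001
side blue 157 med [-21.8 -12.   40.9] face 136 rect c [-32.  203.4] size [ 44.  380.7] ang 3.0
side orange 53 med [-24.3  -4.5 123.6] face 53 rect c [-24.5 123.7] size [39.  19.2] ang 89.3
side yellow n 0 min x None
scene blue 70 med [-1.3 -5.5 43.9] face 31 rect c [-16.2  46.5] size [22.9 53.8] ang 64.2
scene orange 49 med [-19.6  -4.1 124.4] face 49 rect c [-23.8 124.7] size [36.7 22. ] ang 84.4
scene yellow n 0 min x None
```

Call:
send_rows([
  [[0, 0, 0.7, 0, 0], [0, 0, 0.4, 0, 0], [0, 0, 0.2, 0, 0], [0, 0, 0, 0, 0]],
])

```text
clock: 12.62
position: [495.9, 89.8, 99.8]
ee_rot: [0.99, -0.14, 0.006, 0.0]
contact_force: [-0.2, -0.5, -2.3]
gripper_width: 9.0
```

Call:
send_rows([
  [[0, 0, 0.2, 0, 0], [0, 0, 0.2, 0, 0], [0, 0, 0, 0, 0]],
])

```text
clock: 12.87
position: [496.9, 90.2, 96.6]
ee_rot: [0.99, -0.14, 0.007, -0.0]
contact_force: [0.2, -0.6, -2.1]
gripper_width: 9.0
```

Call:
send_rows([
  [[0, 0, 0.2, 0, 0], [0, 0, 0.1, 0, 0], [0, 0, 0, 0, 0]],
])

```text
clock: 13.12
position: [499.4, 91.2, 96.9]
ee_rot: [0.99, -0.139, 0.01, -0.001]
contact_force: [-0.7, -0.6, -2.2]
gripper_width: 9.0
```

```bash
python3 - <<'E'
from h import *
delta([0,0,0],-16)
pose2([500,88],rad=70);print(arm.read_state()["joints"])
E
```

```text
pos [499.4  91.2  96.9] yaw -15.93 tilt [ 0.021  -0.0002] F [-0.7 -0.6 -2.2] w 9.0 clk 13.1167
shift cm [-45.71  22.53   8.64] turn 0.001
side blue 161 med [  2.5 -10.9  28.6] face 127 rect c [-0.3 23.1] size [42.  42.9] ang 89.9
side orange 43 med [ -2.3  -3.3 112.9] face 43 rect c [ -1.9 112.2] size [33.7 16.1] ang 89.6
side yellow n 0 min x None
scene blue 94 med [20.  -8.6 27.7] face 58 rect c [ 5.8 22.7] size [44. 36.] ang 4.6
scene orange 50 med [  4.3  -3.5 111.4] face 50 rect c [  0.9 113.7] size [38.9 19.8] ang 83.6
scene yellow n 0 min x None
[ 0.50784769  0.28076591 -0.44066744  0.01391465 -0.83125221  0.77555064]
```

Call:
send_rows([
  [[-0.2, 0, 0.3, 0, 0], [-0.2, 0, 0.3, 0, 0], [0, 0, 0, 0, 0]],
])

```text
clock: 13.47
position: [502.0, 94.6, 96.7]
ee_rot: [0.99, -0.137, 0.017, -0.004]
contact_force: [-0.3, 0.0, -2.8]
gripper_width: 9.5
```

Call:
send_rows([
  [[0, 0, 0, 0, 0.3], [0, 0, 0, 0, 0.6], [0, 0, 0, 0, 0.9], [0, 0, 0, 0, 1], [0, 0, 0, 0, 1], [0, 0, 0, 0, 1], [0, 0, 0, 0, 1]],
])

```text
clock: 14.05
position: [501.9, 94.3, 95.8]
ee_rot: [0.99, -0.137, 0.017, -0.004]
contact_force: [0.1, 0.5, -0.2]
gripper_width: 84.9
```

```bash
python3 - <<'E'
from h import *
delta([0,0,0],-16)
pose2([500,88],rad=70);print(arm.read_state()["joints"])
s=arm.read_state();p,d=optics.get_image("wrist")
for c,z in(("orange",(124,136)),("blue",(34,46))):
    uv=mask(p,c);W=world("wrist",d,uv,s);q=(abs(W[:,2]-np.mean(z))<8)&(np.hypot(*(W[:,:2]-s["position"][:2]).T)<60);V=W[q]
    print(c,len(V),np.median(V,0).round(1) if len(V) else "",cv2.minAreaRect(V[:,:2].astype(np.float32)) if len(V)>5 else "")
E
```

```text
pos [501.9  94.3  95.8] yaw -15.72 tilt [0.0349 0.0026] F [ 0.1  0.5 -0.2] w 84.9 clk 14.05
shift cm [-46.05  22.77   7.79] turn 0.005
side blue 156 med [ 6.5 -4.9 27.6] face 129 rect c [ 4.6 23.5] size [43.9 41.4] ang 1.2
side orange 38 med [  6.3   5.9 119.5] face 38 rect c [  6.5 113.9] size [ 9.8 41.2] ang 6.0
side yellow n 0 min x None
scene blue 98 med [23.  -4.  25.4] face 59 rect c [ 7.5 22. ] size [45.  35.4] ang 1.1
scene orange 56 med [  7.6   5.2 116.1] face 56 rect c [  3.7 112.1] size [34.7 20.5] ang 84.4
scene yellow n 0 min x None
[ 0.51408966  0.27914811 -0.44823839  0.02052401 -0.81170019  0.76862892]
orange 885 [505.8  97.6 129.7] ((504.1961669921875, 98.28993225097656), (14.99181842803955, 19.42091178894043), 74.53661346435547)
blue 1002 [511.8  90.9  39.7] ((506.4019470214844, 97.23501586914062), (34.398189544677734, 46.241214752197266), 73.12698364257812)
```

The logger stands upright at (506,97), yaw −16.5°. I test going lower around the tab.

Call:
send_rows([
  [[0.1, -0.4, 1.5, 0, 1], [0, 0, 1.5, 0, 1], [0, 0, 0, 0, 1]],
])

```text
clock: 14.45
position: [506.2, 98.6, 66.4]
ee_rot: [0.99, -0.137, 0.019, -0.005]
contact_force: [-0.6, -0.5, -0.7]
gripper_width: 85.3
```

```bash
python3 - <<'E'
from h import *
delta([504.2,98,60],-16);s=arm.read_state();print(np.round(s["joints"],3),np.round(s["joint_efforts"],1),np.round(s["wrist_torque"],2))
p,d=optics.get_image("wrist");vv,uu=np.mgrid[60:384,60:450];uv=np.c_[uu.ravel(),vv.ravel()];uv=uv[d[uv[:,1],uv[:,0]]>0]
T=(world("wrist",d,uv,s)-s["position"])@R.from_quat(s["ee_rot"]).as_matrix();b=p[uv[:,1],uv[:,0]].max(1)
k=(abs(T[:,1])>30)&(abs(T[:,1])<65)&(abs(T[:,0])<25)&(b<110)&(T[:,2]<0);print("finger z",np.percentile(T[k,2],[90,97,99,99.9]).round(1),"world z",np.percentile((T[k]@R.from_quat(s["ee_rot"]).as_matrix().T+s["position"])[:,2],[.1,1,5]).round(1))
E
```

```text
pos [506.2  98.6  66.4] yaw -15.73 tilt [0.0384 0.0044] F [-0.6 -0.5 -0.7] w 85.3 clk 14.45
shift cm [-0.2   0.12  0.63] turn 0.005
[ 0.518  0.325 -0.475  0.023 -0.736  0.762] [  0.2 -32.   15.1   3.4   0.4  -0. ] [-0.01  0.11 -0.04]
finger z [-65.2 -54.  -49.1 -45.9] world z [112.  115.5 123.9]
```

There is no height limit, and the open fingertips are really at z≈112 with the TCP at 66. I go about 9 mm lower, then close.

Call:
send_rows([
  [[-0.2, 0.1, 0.9, 0, 1], [0, 0, 0.1, 0, 1], [0, 0, 0, 0, 1], [0, 0, 0, 0, 0], [0, 0, 0, 0, 0], [0, 0, 0, 0, 0], [0, 0, 0, 0, 0], [0, 0, 0, 0, 0], [0, 0, 0, 0, 0], [0, 0, 0, 0, 0]],
])

```text
clock: 15.33
position: [506.9, 98.9, 60.3]
ee_rot: [0.99, -0.136, 0.022, -0.006]
contact_force: [-0.2, -0.8, -1.3]
gripper_width: 14.9
```

Call:
send_rows([
  [[0, 0, 0, 0, 0], [0, 0, 0, 0, 0], [0, 0, 0, 0, 0]],
])

```text
clock: 15.58
position: [506.9, 98.9, 60.3]
ee_rot: [0.99, -0.136, 0.022, -0.006]
contact_force: [-0.7, -0.1, 0.2]
gripper_width: 15.2
```

```bash
python3 - <<'E'
from h import *
delta([504.2,98,57],-16);s=arm.read_state()
q,dd=optics.get_image("side");uv=mask(q,"orange");W=world("side",dd,uv);k=np.hypot(*(W[:,:2]-[505,97]).T)<35;print("side orange visible",k.sum(),np.percentile(W[k][:,2],[2,50,98]) if k.sum() else "")
p,d=optics.get_image("wrist");vv,uu=np.mgrid[60:384,60:450];uv=np.c_[uu.ravel(),vv.ravel()];uv=uv[d[uv[:,1],uv[:,0]]>0]
T=(world("wrist",d,uv,s)-s["position"])@R.from_quat(s["ee_rot"]).as_matrix();b=p[uv[:,1],uv[:,0]].max(1)
k=(abs(T[:,1])>8)&(abs(T[:,1])<17)&(abs(T[:,0])<25)&(b<110)&(T[:,2]<-22);print("finger z",np.percentile(T[k,2],[90,97,99,99.9]).round(1))
logger(p,d,s)
E
```

```text
pos [506.9  98.9  60.3] yaw -15.65 tilt [0.0454 0.0064] F [-0.7 -0.1  0.2] w 15.2 clk 15.5833
shift cm [-0.25  0.17  0.32] turn 0.006
side orange visible 0 
finger z [-69.2 -49.6 -41.1 -35.9]
n 47 rect [21.3  1.2] [31.6  0.7] 89.6 slope(tool) [-3.039 -0.   ] world slope [-0.515  0.157]
mid tool [21.3  1.2 10.2] mid world [527.6  92.1  51. ]
```

The grip is now full: width 15.2 and the tab hidden from the side camera. I lift 68 mm and shift onto the bail's centre line.

Call:
send_rows([
  [[0, 0, -1, 0, 0], [0, 0, -1.8, 0, 0], [0, 0.5, -1.8, 0, 0], [0, 0.5, -1.5, 0, 0], [0, 0.4, -0.6, 0, 0], [0, 0, 0, 0, 0], [0, 0, 0, 0, 0]],
])

```text
clock: 16.27
position: [495.7, 83.5, 124.7]
ee_rot: [0.99, -0.137, 0.017, -0.004]
contact_force: [0.2, 0.1, -2.2]
gripper_width: 15.2
```

```bash
cat >> h.py <<'E'
MT=None
def rel2(off=(-0.5,-1.7,1.7)):
    """logger_mid from the TCP (offset at grasp) relative to the bail bar"""
    s=arm.read_state();p,d=optics.get_image("wrist");a,c,w,z,_=bailfit(p,d,s)
    print("bail",round(a,2),c.round(1),round(w,1),round(z,1))
    ar=np.deg2rad(a);ex=np.array([np.cos(ar),np.sin(ar)]);m=s["position"]+np.array(off);e=m[:2]-c
    print("mid-bar: x %.1f y %.1f z %.1f"%(e@ex,e@[-ex[1],ex[0]],m[2]-130));delta([0,0,0],a,s)
    uv=mask(p,"blue");W=world("wrist",d,uv,s);k=np.hypot(*(W[:,:2]-m[:2]).T)<40;W=W[k];W=W[abs(W[:,2]-(m[2]-22))<8]
    if len(W)>50:
        L=np.c_[W[:,:2]@ex-m[:2]@ex,np.ones(len(W))];f=np.linalg.lstsq(L,W[:,2],rcond=None)[0];print("boxtop n",len(W),"x",np.percentile(L[:,0],[2,98]).round(1),"slope",f[0].round(3),"-> mid z-130",(f[1]+22-130).round(1))
E
python3 - <<'E'
from h import *
rel2();pose2([520,80],rad=80)
E
```

```text
bail -16.04 [589.6  58. ] 63.0 133.2
mid-bar: x -97.2 y -3.2 z -3.6
pos [495.7  83.5 124.7] yaw -15.78 tilt [0.0344 0.0039] F [ 0.2  0.1 -2.2] w 15.2 clk 16.2667
shift cm [-45.81  21.65  10.72] turn 0.004
boxtop n 1176 x [-10.3  22.4] slope -0.056 -> mid z-130 -3.7
side blue 169 med [-23.6 -19.7  93.2] face 149 rect c [-33.7 237.5] size [ 48.7 341.4] ang 4.1
side orange 0
side yellow n 0 min x None
scene blue 62 med [ -2.7 -14.8  92.7] face 33 rect c [-20.9  85.8] size [46.9 32.9] ang 3.7
scene orange 26 med [-17.5  -3.7 182.9] face 26 rect c [-17.3 178. ] size [13.4 35.1] ang 17.9
scene yellow n 0 min x None
```

Call:
send_rows([
  [[0.8, -0.1, -0.2, 0, 0], [1.2, -0.1, -0.15, 0, 0], [1.5, -0.1, 0, 0, 0], [1.5, 0, 0, 0, 0], [1, 0, 0, 0, 0], [0, 0, 0, 0, 0]],
])

```text
clock: 16.92
position: [556.8, 69.5, 125.5]
ee_rot: [0.991, -0.136, 0.013, -0.002]
contact_force: [-0.2, -0.1, -2.4]
gripper_width: 15.6
```

```bash
python3 - <<'E'
from h import *
rel2()
E
```

```text
bail -16.33 [591.   57.6] 63.5 133.3
mid-bar: x -36.2 y 0.0 z -2.8
pos [556.8  69.5 125.5] yaw -15.6 tilt [ 0.0265 -0.0002] F [-0.2 -0.1 -2.4] w 15.6 clk 16.9167
shift cm [-52.06  21.75  11.07] turn 0.013
boxtop n 1166 x [-10.2  22.3] slope -0.059 -> mid z-130 -3.0
```

Call:
send_rows([
  [[0.2, 0, -0.25, 0.01, 0], [0.4, 0, -0.15, 0, 0], [0.4, 0, 0, 0, 0], [0, 0, 0, 0, 0]],
])

```text
clock: 17.3
position: [563.8, 66.5, 128.7]
ee_rot: [0.99, -0.141, 0.011, -0.001]
contact_force: [-0.4, -0.6, -2.5]
gripper_width: 15.3
```

```bash
python3 - <<'E'
from h import *
rel2()
E
```

```text
bail -16.37 [591.2  57.6] 63.4 133.3
mid-bar: x -28.8 y -0.9 z 0.4
pos [563.8  66.5 128.7] yaw -16.22 tilt [ 0.0217 -0.001 ] F [-0.4 -0.6 -2.5] w 15.3 clk 17.3
shift cm [-52.54  22.19  11.65] turn 0.003
boxtop n 886 x [-10.7  18. ] slope -0.015 -> mid z-130 0.3
```

Height is right (+0.4 mm). Now I press, checking force and width.

Call:
send_rows([
  [[0.5, 0, -0.02, 0, 0], [0.4, 0, -0.02, 0, 0], [0.4, 0, -0.02, 0, 0]],
])

```text
clock: 17.6
position: [573.8, 63.2, 129.4]
ee_rot: [0.99, -0.141, 0.008, -0.001]
contact_force: [-5.5, 3.6, -1.7]
gripper_width: 15.7
```

```bash
python3 - <<'E'
from h import *
rel2()
E
```

```text
bail -16.26 [592.4  57.1] 63.4 133.2
mid-bar: x -19.6 y -1.1 z 1.1
pos [573.8  63.2 129.4] yaw -16.21 tilt [ 0.0171 -0.0002] F [-5.5  3.6 -1.7] w 15.7 clk 17.6
shift cm [-53.54  22.14  11.96] turn 0.001
boxtop n 844 x [-10.6  21.9] slope -0.087 -> mid z-130 0.9
```

Call:
send_rows([
  [[0.4, 0, 0.08, 0, 0], [0.4, 0, 0.05, 0, 0], [0.4, 0, 0, 0, 0]],
])

```text
clock: 17.9
position: [579.6, 59.5, 126.0]
ee_rot: [0.99, -0.142, 0.001, 0.001]
contact_force: [-5.1, 2.0, -1.4]
gripper_width: 15.4
```

```bash
python3 - <<'E'
from h import *
rel2();pose2([592,57],rad=110)
E
```

```text
bail -16.27 [592.6  57. ] 63.4 133.2
mid-bar: x -13.1 y -3.1 z -2.3
pos [579.6  59.5 126. ] yaw -16.29 tilt [ 0.002  -0.0016] F [-5.1  2.  -1.4] w 15.4 clk 17.9
shift cm [-54.    21.95  12.5 ] turn -0.0
boxtop n 831 x [-11.1  21.5] slope -0.076 -> mid z-130 -2.5
side blue 154 med [-14.4 -18.7  92.8] face 137 rect c [-13.5  87.8] size [41.4 41.9] ang 1.3
side orange 0
side yellow n 87 min x -2.1
scene blue 71 med [ -1.8 -19.   96.1] face 64 rect c [-10.4  88.3] size [45.1 33.1] ang 1.4
scene orange 29 med [ -2.8  -1.2 181.7] face 29 rect c [ -5.6 181. ] size [37.  10.3] ang 89.1
scene yellow n 44 min x -2.0
```

Call:
send_rows([
  [[0.4, -0.1, -0.15, 0, 0], [0.4, -0.1, -0.1, 0, 0], [0.4, 0, -0.05, 0, 0]],
])

```text
clock: 18.3
position: [585.3, 56.8, 125.4]
ee_rot: [0.99, -0.142, -0.006, 0.003]
contact_force: [-6.3, 2.2, -3.3]
gripper_width: 15.4
```

```bash
python3 - <<'E'
from h import *
rel2();pose2([592,57],rad=110)
E
```

```text
bail -16.03 [592.7  56.9] 63.2 133.2
mid-bar: x -7.1 y -3.9 z -2.9
pos [585.3  56.8 125.4] yaw -16.38 tilt [-0.0127 -0.0041] F [-6.3  2.2 -3.3] w 15.4 clk 18.3
shift cm [-54.41  21.86  13.3 ] turn -0.006
boxtop n 853 x [-11.4  21.2] slope -0.091 -> mid z-130 -3.0
side blue 155 med [ -9.2 -20.2  92.8] face 144 rect c [-8.1 88.7] size [38.6 43.4] ang 87.7
side orange 0
side yellow n 86 min x -2.4
scene blue 81 med [ -2.8 -20.8  93. ] face 76 rect c [-4.6 85.7] size [44.  38.1] ang 7.1
scene orange 31 med [  4.8  -3.9 180.1] face 31 rect c [  3.3 181.6] size [10.7 39.1] ang 3.2
scene yellow n 44 min x 0.2
```

Call:
send_rows([
  [[0.6, -0.15, -0.3, 0, 0], [0.6, -0.15, -0.2, 0, 0]],
])

```text
clock: 18.62
position: [593.8, 55.0, 127.5]
ee_rot: [0.99, -0.143, -0.01, 0.005]
contact_force: [-5.2, 0.7, -5.0]
gripper_width: 15.3
```

```bash
python3 - <<'E'
from h import *
rel2()
E
```

```text
bail -16.35 [593.8  56.7] 63.4 133.1
mid-bar: x 0.4 y -3.4 z -0.8
pos [593.8  55.  127.5] yaw -16.45 tilt [-0.0213 -0.0063] F [-5.2  0.7 -5. ] w 15.3 clk 18.6167
shift cm [-55.14  21.92  14.05] turn -0.002
boxtop n 1017 x [-6.6 21. ] slope -0.101 -> mid z-130 -0.9
```

Call:
send_rows([
  [[0.6, -0.1, -0.1, 0, 0], [0.5, 0, -0.1, 0, 0]],
])

```text
clock: 18.83
position: [606.1, 53.2, 129.1]
ee_rot: [0.99, -0.143, -0.009, 0.004]
contact_force: [-10.1, 5.6, -2.7]
gripper_width: 15.4
```

```bash
python3 - <<'E'
from h import *
rel2()
E
```

```text
return _methods._mean(a, axis=axis, dtype=dtype,
  ret = ret.dtype.type(ret / rcount)
Traceback (most recent call last):
  File "h.py", line 85, in rel2
    s=arm.read_state();p,d=optics.get_image("wrist");a,c,w,z,_=bailfit(p,d,s)
                                                               ~~~~~~~^^^^^^^
  File "h.py", line 40, in bailfit
    return np.rad2deg(a),xb*ex+np.mean(yl)*ey,yl[0]-yl[1],W[:,2].mean(),np.rad2deg(np.arctan(np.polyfit(Y[b],X[b],1)[0]))
                                                                                             ~~~~~~~~~~^^^^^^^^^^^^^
TypeError: expected non-empty vector for x
```

Call:
send_rows([
  [[0.2, 0, 0, 0, 0], [0, 0, 0, 0, 0]],
])

```text
clock: 19.05
position: [604.8, 53.5, 128.8]
ee_rot: [0.99, -0.144, -0.014, 0.004]
contact_force: [-5.4, 2.2, -2.9]
gripper_width: 15.4
```

```bash
python3 - <<'E'
from h import *
delta([0,0,0],-16);pose2([594,57],rad=110)
E
```

```text
pos [604.8  53.5 128.8] yaw -16.51 tilt [-0.0295 -0.0045] F [-5.4  2.2 -2.9] w 15.4 clk 19.05
shift cm [-56.09  22.14  14.68] turn -0.009
side blue 120 med [  7.2 -18.6  92.5] face 119 rect c [ 7.3 93.2] size [37.2 42.6] ang 87.0
side orange 0
side yellow n 90 min x -5.0
scene blue 36 med [  2.2 -19.1  92.4] face 36 rect c [ 0.2 91. ] size [32.  27.8] ang 81.3
scene orange 25 med [ 23.1   0.5 183.7] face 25 rect c [ 21.8 180.7] size [35.   9.2] ang 88.9
scene yellow n 44 min x -9.5
```

The bar is at the back stop (11.5 N, mid-bar x ≈ +12.7). Now I tug back: slide first, then gently.

Call:
send_rows([
  [[-0.5, 0, 0, 0, 0], [-0.8, 0, 0, 0, 0], [-0.8, 0, 0, 0, 0], [-0.8, 0, 0, 0, 0], [-0.6, 0, 0, 0, 0], [-0.3, 0, 0, 0, 0], [0, 0, 0, 0, 0]],
])

```text
clock: 19.73
position: [576.1, 66.2, 136.6]
ee_rot: [0.99, -0.142, -0.0, 0.001]
contact_force: [0.2, -0.3, -2.3]
gripper_width: 14.8
```

```bash
python3 - <<'E'
from h import *
rel2();pose2([565,65],rad=110)
E
```

```text
bail -16.09 [584.   59.5] 63.3 133.2
mid-bar: x -9.5 y 2.5 z 8.3
pos [576.1  66.2 136.6] yaw -16.31 tilt [-0.001  -0.0014] F [ 0.2 -0.3 -2.3] w 14.8 clk 19.7333
shift cm [-53.42  22.51  13.73] turn -0.004
boxtop n 858 x [-11.3  21.1] slope -0.082 -> mid z-130 8.1
side blue 126 med [  3.5 -12.9  99.9] face 111 rect c [  7.6 100.4] size [42.6 43.1] ang 88.4
side orange 0
side yellow n 73 min x 16.3
scene blue 32 med [ 28.2 -13.   99.2] face 26 rect c [ 12.5 101.8] size [20.5 52.3] ang 61.1
scene orange 29 med [ 20.9   3.8 193.1] face 29 rect c [ 20.6 189.4] size [11.1 32. ] ang 12.8
scene yellow n 48 min x 11.6
```

The bail follows the hook (594 → 584) with the bar held inside at the gate. I bring the height back and keep tugging to the near end.

Call:
send_rows([
  [[-0.3, 0, 0.4, 0, 0], [-0.5, 0, 0.3, 0, 0], [-0.5, 0, 0.1, 0, 0], [-0.5, 0, 0.1, 0, 0], [0, 0, 0, 0, 0]],
])

```text
clock: 20.3
position: [559.9, 71.4, 126.6]
ee_rot: [0.99, -0.142, 0.001, 0.001]
contact_force: [1.5, 0.1, -2.8]
gripper_width: 15.6
```

```bash
python3 - <<'E'
from h import *
rel2()
E
```

```text
bail -16.05 [568.2  64.1] 63.0 133.2
mid-bar: x -10.1 y 3.0 z -1.7
pos [559.9  71.4 126.6] yaw -16.37 tilt [ 0.0016 -0.0015] F [ 1.5  0.1 -2.8] w 15.6 clk 20.3
shift cm [-51.73  22.62  12.58] turn -0.006
boxtop n 856 x [-11.1  21.2] slope -0.078 -> mid z-130 -1.9
```

Call:
send_rows([
  [[-0.4, 0.05, -0.05, 0, 0], [-0.4, 0.05, -0.05, 0, 0], [-0.2, 0, 0, 0, 0]],
])

```text
clock: 20.6
position: [550.6, 73.4, 127.4]
ee_rot: [0.99, -0.142, 0.002, 0.001]
contact_force: [3.8, -3.6, -3.9]
gripper_width: 15.5
```

Call:
send_rows([
  [[-0.2, 0, 0, 0, 0], [-0.2, 0, 0, 0, 0]],
])

```text
clock: 20.77
position: [550.0, 74.1, 128.0]
ee_rot: [0.99, -0.142, 0.006, 0.0]
contact_force: [7.7, -3.2, -7.2]
gripper_width: 15.5
```

The tug holds at about 8 N at the near end, with the bar stopped by the shut gate. I unload and lower the logger so it hangs on the bar.

Call:
send_rows([
  [[0.4, 0, 0, 0, 0], [0.4, 0, 0.2, 0, 0], [0.3, 0, 0.4, 0, 0], [0, 0, 0.4, 0, 0], [0, 0, 0, 0, 0]],
])

```text
clock: 21.18
position: [559.0, 70.4, 116.8]
ee_rot: [0.99, -0.142, 0.003, 0.001]
contact_force: [-1.0, -0.0, -2.0]
gripper_width: 15.4
```

```bash
python3 - <<'E'
from h import *
rel2()
E
```

```text
bail -15.95 [561.9  65.8] 62.9 133.2
mid-bar: x -4.1 y 1.9 z -11.5
pos [559.   70.4 116.8] yaw -16.35 tilt [ 0.0066 -0.0024] F [-1. -0. -2.] w 15.4 clk 21.1833
shift cm [-51.74  22.49  11.33] turn -0.007
boxtop n 1016 x [-5.4 21.2] slope -0.092 -> mid z-130 -11.5
```

Call:
send_rows([
  [[0.2, 0, 0.4, 0, 0], [0.2, 0, 0.3, 0, 0], [0, 0, 0.15, 0, 0], [0, 0, 0, 0, 0]],
])

```text
clock: 21.57
position: [563.2, 69.3, 107.8]
ee_rot: [0.99, -0.142, 0.003, 0.001]
contact_force: [-0.4, 0.9, 0.4]
gripper_width: 15.3
```

```bash
python3 - <<'E'
from h import *
try: rel2()
except Exception as e: print(e);delta([0,0,0],-16)
E
```

```text
bail -15.92 [562.6  65.5] 62.8 133.2
mid-bar: x -0.5 y 2.0 z -20.5
pos [563.2  69.3 107.8] yaw -16.32 tilt [ 0.0064 -0.0028] F [-0.4  0.9  0.4] w 15.3 clk 21.5667
shift cm [-52.18  22.47  10.43] turn -0.007
boxtop n 1163 x [-10.5  21.3] slope -0.076 -> mid z-130 -20.7
```

The weight is now on the bar: force +0.4 N, z offset exactly −20.5. I release slowly, then rise.

Call:
send_rows([
  [[0, 0, 0, 0, 0.3], [0, 0, 0, 0, 0.4], [0, 0, 0, 0, 0.5], [0, 0, 0, 0, 0.6], [0, 0, 0, 0, 0.6], [0, 0, -0.5, 0, 0.6], [0, 0, -1.5, 0, 0.6], [0, 0, -3, 0, 0.6], [0, 0, -3, 0, 0.6], [0, 0, -3, 0, 0.6]],
])

```text
clock: 22.45
position: [559.0, 68.5, 217.7]
ee_rot: [0.99, -0.142, -0.002, 0.004]
contact_force: [0.3, 0.5, -0.3]
gripper_width: 51.1
```

Call:
send_rows([
  [[-1.5, 0, -2, 0, 0.6], [-2, 0, -2, 0, 0.6], [-2, 0, 0, 0, 0.6], [-1, 0, 0, 0, 0.6], [0, 0, 0, 0, 0.6], [0, 0, 0, 0, 0.6], [0, 0, 0, 0, 0.6]],
])

```text
clock: 23.03
position: [499.3, 88.1, 270.9]
ee_rot: [0.99, -0.142, 0.007, -0.0]
contact_force: [-0.4, 0.5, -0.8]
gripper_width: 51.1
```

```bash
python3 - <<'E'
from h import *
delta([0,0,0],-16);pose2([565,65],rad=100)
P=[]
for n in("scene","side"):
    q,_=optics.get_image(n);u,v=proj(n,[565,65,120])[0].astype(int);P.append(cv2.resize(q[v-38:v+38,u-38:u+38],(400,400),interpolation=2))
cv2.imwrite("pics/fin.png",np.hstack(P))
E
```

```text
pos [499.3  88.1 270.9] yaw -16.29 tilt [ 0.0144 -0.0013] F [-0.4  0.5 -0.8] w 51.1 clk 23.0333
shift cm [-45.84  22.53  26.38] turn -0.005
side blue 155 med [ -4.6 -12.5  76.3] face 132 rect c [-37.8 244.1] size [ 49.2 396.2] ang 10.7
side orange 86 med [ -2.4  -3.1 166.4] face 86 rect c [ -3.5 154.2] size [54.4 17. ] ang 87.6
side yellow n 99 min x -6.5
scene blue 26 med [ 13.8 -11.3  83.4] face 21 rect c [ 2.3 79.6] size [22.6 52.2] ang 57.8
scene orange 77 med [  2.2  -3.3 160.8] face 77 rect c [ -2.6 157.9] size [39.2 21.8] ang 85.7
scene yellow n 62 min x -6.1
```

View pics/fin.png

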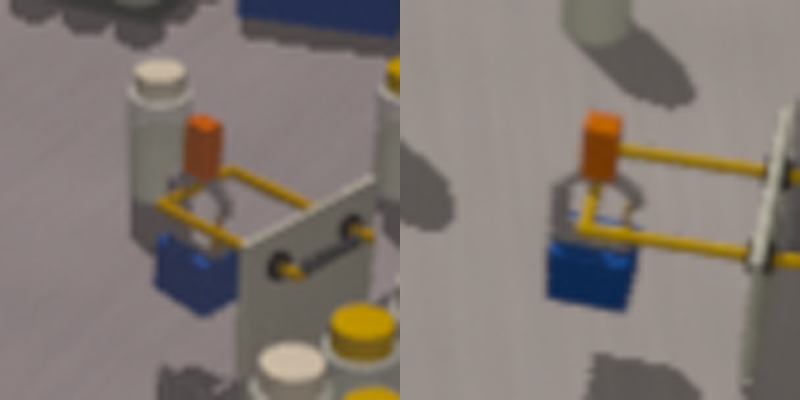

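The logger hangs upright from the middle of the bail with the bar inside the hook. The brass gate is upright at about (630,205), and the gripper is clear.

```bash
python3 -c "
from bench import job
print(job.job_done())"
```

```text
the job is handed in; nothing more can be done
None
```

The blue logger is clipped onto the middle of the yellow bail and hangs there on its own. I handed the job in at about 23 s with the gripper clear.

- **First press failed:** the logger pivoted about 30° in the grip and the gate did not open. The fingertips turned out to sit about 37 mm behind the stated TCP, by the wrist depth image, so only the top few mm of the tab were held. I backed off, stood the logger on the counter and gripped the tab again about 35 mm lower.
- **Second press:** it went through at up to about 12 N, with the bar at the back of the hook by the measured positions.
- **Tug:** the hook drew the bail to its near end and held at about 8 N, well under two kilograms. This is the main evidence that the gate shut.
- **Last checks:** after release the final view shows the logger hanging upright on the bar with the gate looking shut. Bar position and hook height agreed with the model to about 1 mm, and the logger sat about 2 mm off the middle of the bar.
- **Not checked:** I never moved near the bottles, pot or pink logger, but I did not re-measure their positions afterwards. The gate itself is only a few pixels in the final picture.

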